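# Switch on the grinding corner in order

## Robot

A 6-joint arm with a two-finger parallel gripper is mounted at the origin on the work surface. World frame = base frame: x ahead of the robot, y to its left, z up, the work surface at z = 0. Lengths are in m, angles in rad, forces in N, time in s.
With the tool pointing down it reaches from about 0.35 to 0.775 m from the base axis. Payload 5.5 kg.
Tool frame: the origin (TCP) lies midway between the tips of the shut fingers; the grasp point (between the pads) lies grasp_offset behind it (grasp_offset is the distance from the TCP to the grasp point, in m); z points along the fingers, y is the line along which they close (so a half turn about z gives the same grasp; the last joint's range is limited). The gripper opens to 85 mm and grips with 20 to 120 N. Pads are 22 mm wide; open, the fingers measure 114 mm over their backs; the gripper's body (76 mm by 85 mm) begins 54 mm behind the grasp point. The pads swing forward as they close: fully open they stand 13 mm farther back than shut.
Start: joints at [-1.487, 0.313, 0.046, 1.304, 0, 1.431], TCP at [0.128, -0.561, 0.231] pointing down, gripper open.
Joint ranges: [-2.76, 2.76], [-0.86, 1.69], [-1.03, 1.26], [-2.2, 2.34], [-1.47, 1.5], [-3.14, 3.14]. Speed limits (rad/s): [2.57, 2.57, 3.14, 3.14, 3.14, 3.14].

## Interface

Orientations are given as a unit quaternion [w, x, y, z].
In Python, from workcell import * gives the robot as it stands.
- The arm moves only by the tool step_arm, never from a script. Its argument "deltas" is a list of rows, each a list of 7 numbers: the shift along the world's x, y, z in mm, then the turn, a rotation vector about the world's x, y, z in degrees, then the gripper's target within -1 to 1 (fully open at 1, half-way at 0, shut at -1). A call has 1 to 5 rows; each row shifts and turns the commanded pose from where the row before left it; what a row does not reach is not made up. A row lasts 1/10 s, in which the tool goes at most 50 mm and 8.59 degrees, less where a joint would pass 70% of its speed; a pose out of reach is approached as far as the arm can. A call is refused whole if a number of a shift passes 50 or a number of a turn 8.59, either way. A call with a gripper value outside its range is refused whole. The fingers move at their own pace and stop on an object; "newtons" is the grip in N (left out, the last holds). Time passes only in rows, so rows that do not move let the fingers close. It gives the time, the measured TCP pose, the force, the opening and the grip force at its end, in the units of the state.
- get_state(): the state, without advancing time (a new reading comes with each control period).
- read_camera(name): name is "scene" or "top" or "wrist"; returns a dict with "image" (400x640x3 uint8, red, green, blue), "z_map" (400x640 float32, m along the optical axis (not along the pixel's ray), 0 where there is no reading), "K" (3x3 intrinsics, pixels), "world_from_camera" (4x4, takes a point from camera to world coordinates). Camera axes: x right, y down, z forward; pixel columns grow to the right and rows downward; lengths in m; the calibration is good to about 2 mm. A picture is of the moment at which its call begins.
- hand_in(): hands the job in; it is judged then, once.
The state is a dict: "clock": time; "joint_pos": joint angles; "qvel": joint speeds; "tau": joint torques, N m; "tcp_pos": TCP position; "orientation": TCP orientation; "wrist_force": force on the tool from outside, world axes, zero at the start; "ft_torque": the same for the moment, N m; "finger_gap": finger opening in m; "grip_force": force on a finger pad.
Only numpy, scipy, OpenCV 4.12 (cv2) and the standard library are available. Lean on these libraries where they do the work, as an engineer would, in place of code of your own. Each camera call takes 0.05 s, during which the arm holds its last target. There are 200 camera calls.

## Task

Get the garage bench ready for grinding: with a fingertip, lightly press the switch caps all the way down one after another, first blue (dust extractor), then yellow (work lamp), then green (bench grinder). Do not press the red one, do not pick up or shove the switch boxes, and leave everything else on the table where it is.

Things in the scene. Friction and masses are not known exactly. Their poses are not given: they have to be found in the camera images.
- blue_pod: dust extractor switch: a loose wireless switch box (about 0.7 kg) of black plastic, 80 x 70 mm, 40 mm high, standing on the table, with a round blue push cap in the middle of its top and a blue collar around the cap. Origin: centre of its underside; z up, x along the 80 mm side.
- blue_top (a point): centre of the top face of the blue push cap (38 mm across); it is about 64 mm above the table while the cap is up, and goes down with it to 52 mm. The crown of the cap is soft rubber: it yields 1 mm per 2.5 N, 6 mm at most, and springs back.
- blue_cap (a joint): how far the blue cap is pressed, m: 0 up (it starts between 0 and 0.002), 0.012 at its stop (the yielding of the soft crown is not counted). It needs about 4 N, with no spring: it stays at the depth where it is left. From 0.008 on it counts as down; a light press stays under 30 N, also at the stop.
- yellow_pod: work lamp switch: a loose wireless switch box (about 0.7 kg) of black plastic, 80 x 70 mm, 40 mm high, standing on the table, with a round yellow push cap in the middle of its top and a yellow collar around the cap. Origin: centre of its underside; z up, x along the 80 mm side.
- yellow_top (a point): centre of the top face of the yellow push cap (38 mm across); it is about 64 mm above the table while the cap is up, and goes down with it to 52 mm. The crown of the cap is soft rubber: it yields 1 mm per 2.5 N, 6 mm at most, and springs back.
- yellow_cap (a joint): how far the yellow cap is pressed, m: 0 up (it starts between 0 and 0.002), 0.012 at its stop (the yielding of the soft crown is not counted). It needs about 4 N, with no spring: it stays at the depth where it is left. From 0.008 on it counts as down; a light press stays under 30 N, also at the stop.
- green_pod: bench grinder switch: a loose wireless switch box (about 0.7 kg) of black plastic, 80 x 70 mm, 40 mm high, standing on the table, with a round green push cap in the middle of its top and a green collar around the cap. Origin: centre of its underside; z up, x along the 80 mm side.
- green_top (a point): centre of the top face of the green push cap (38 mm across); it is about 64 mm above the table while the cap is up, and goes down with it to 52 mm. The crown of the cap is soft rubber: it yields 1 mm per 2.5 N, 6 mm at most, and springs back.
- green_cap (a joint): how far the green cap is pressed, m: 0 up (it starts between 0 and 0.002), 0.012 at its stop (the yielding of the soft crown is not counted). It needs about 4 N, with no spring: it stays at the depth where it is left. From 0.008 on it counts as down; a light press stays under 30 N, also at the stop.
- red_pod: stop switch: a loose wireless switch box (about 0.7 kg) of black plastic, 80 x 70 mm, 40 mm high, standing on the table, with a round red push cap in the middle of its top and a red collar around the cap. Origin: centre of its underside; z up, x along the 80 mm side.
- red_top (a point): centre of the top face of the red push cap (38 mm across); it is about 64 mm above the table while the cap is up, and goes down with it to 52 mm. The crown of the cap is soft rubber: it yields 1 mm per 2.5 N, 6 mm at most, and springs back.
- red_cap (a joint): how far the red cap is pressed, m: 0 up (it starts between 0 and 0.002), 0.012 at its stop (the yielding of the soft crown is not counted). It needs about 4 N, with no spring: it stays at the depth where it is left. From 0.008 on it counts as down; a light press stays under 30 N, also at the stop.
- glue: bystander: white glue bottle with an orange cap, 40 mm across, 90 mm high. Origin: centre of its underside.
- rivets: bystander: amber jar with a steel lid, 44 mm across, 60 mm high. Origin: centre of its underside.
- tape: bystander: orange tape measure, 72 x 36 mm, 64 mm high. Origin: centre of its underside.
- driver: bystander: screwdriver with a grey handle lying flat, 190 mm long. Origin: on its underside, near the middle of its length; x points to the blade.
- tub: bystander: small black tub with a yellow lid, 130 x 95 mm, 70 mm high. Origin: centre of its underside.
- clamp: bystander: steel spring clamp with grey jaws lying flat, 130 x 75 mm, 26 mm high. Origin: centre of its underside.
There are look-alikes about, which are no part of the job. Leave any brown look-alike of the yellow_pod alone. What is shaped like the green_pod but orange is not meant.

How it is judged:
By the outcome, as a careful person would: the job done as asked, in the order asked, and still so for the second after the job is handed in, with the robot touching nothing.
It also fails if it takes over 56 s, if anything falls off the work surface, if the arm or the gripper's body presses on something with over 40 N, if the wrist force passes 120 N, or if a joint passes its speed limit or range.

## Working session

There is one attempt and no reset: what is moved stays moved. The work goes in short steps, Python scripts to look and compute and a tool call to move; the robot and the scene stay as the last step left them, time stands still between calls to the robot, and variables do not carry over. Pictures are saved under pics/ and viewed, at most 10 in all, crops included, and the job is handed in when it is done.

Besides the shell and the picture viewer there is one more tool, called after "Request:" as name([rows], argument=value, ...), one row to a line, values as JSON. step_arm: Moves the arm, as the interface text tells. Its arguments: {"type":"object","properties":{"deltas":{"type":"array","items":{"type":"array","items":{"type":"number"}}},"newtons":{"type":"number"}},"required":["deltas"]}

```bash
mkdir -p pics; cat > h.py <<'E'
from workcell import *
import numpy as np, cv2
def look(cam,name):
    d=read_camera(cam); cv2.imwrite(f'pics/{name}.png',d['image'][:,:,::-1]); np.savez(f'pics/{name}.npz',**d); return d
def pt(d,u,v,h=None):
    K=d['K'];T=d['world_from_camera'];r=T[:3,:3]@np.array([(u-K[0,2])/K[0,0],(v-K[1,2])/K[1,1],1]);o=T[:3,3]
    return o+r*((h-o[2])/r[2] if h is not None else d['z_map'][int(v),int(u)])
E
python3 - <<'E'
from h import *
look('top','top0'); look('scene','scene0'); s=get_state(); print(s)
E
```

```text
{'clock': 0.1, 'joint_pos': array([-1.48656025e+00,  3.13935821e-01,  4.51254900e-02,  1.30359978e+00,
       -1.99913974e-05,  1.43118287e+00]), 'qvel': array([-5.15018822e-04, -1.87730357e-03,  1.16964578e-03,  4.78845867e-06,
        1.40846866e-03, -2.20187864e-04]), 'tau': array([ 2.88323106e-03, -4.81722736e+01,  2.99245763e+01,  1.26497282e-02,
       -1.44358091e-04,  2.60057755e-05]), 'tcp_pos': array([ 0.12758103, -0.56021662,  0.23050551]), 'orientation': array([-8.06856989e-04,  9.93742635e-01,  1.11691202e-01,  1.23469950e-05]), 'wrist_force': array([-0.10402366,  0.82448639,  0.63841562]), 'ft_torque': array([ 0.00677285,  0.00256369, -0.0210601 ]), 'grip_force': 0.0, 'finger_gap': 0.08550296852731439}
```

View pics/top0.png

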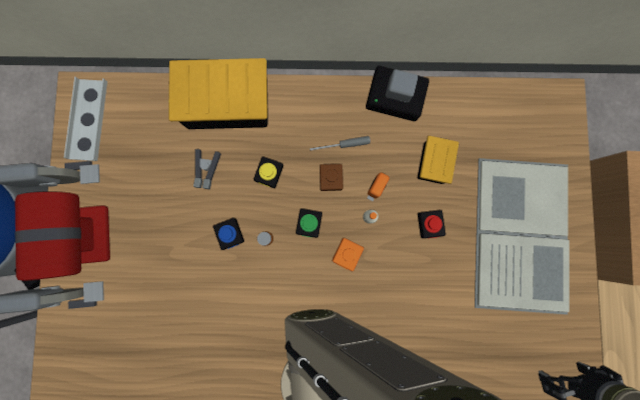

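View pics/scene0.png

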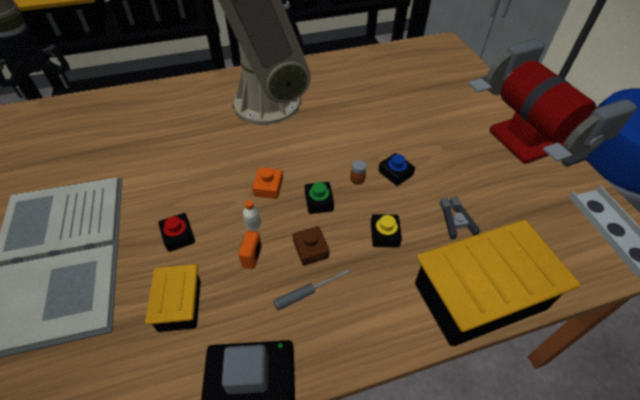

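The top view shows blue at (228,234), yellow (268,171), green (309,223) and red (432,224). The look-alikes are brown (331,177) and orange (348,254), and the rivets jar (264,239) stands beside blue.

```bash
cat >> h.py <<'E'
HUE={'blue':(105,125),'yellow':(25,35),'green':(50,85)}
def cap(d,c,near=None):
    """cap top: pixels of the hue whose depth point lies well above the collar"""
    hsv=cv2.cvtColor(d['image'],cv2.COLOR_RGB2HSV);lo,hi=HUE[c]
    m=cv2.inRange(hsv,(lo,110,50),(hi,255,255)); v,u=np.nonzero(m)
    P=np.array([pt(d,a,b) for a,b in zip(u,v)])
    k=(P[:,2]>.05)&(P[:,2]<.072)&(d['z_map'][v,u]>0)
    if near is not None: k&=np.hypot(*(P[:,:2]-near).T)<.04
    return P[k],u[k],v[k]
E
python3 - <<'E'
from h import *
for n in('top0','scene0'):
    d=dict(np.load(f'pics/{n}.npz'))
    for c,px in(('blue',(228,234)),('yellow',(268,171)),('green',(309,223))):
        near=pt(dict(np.load('pics/top0.npz')),*px,.064)[:2]
        P,u,v=cap(d,c,near)
        print(n,c,near.round(3),len(P),P.mean(0).round(4),((P.min(0)+P.max(0))/2).round(4),np.ptp(P,axis=0).round(3),P[:,2].max().round(4))
d=dict(np.load('pics/top0.npz'))
for n,p,h in(('jar',(264,239),.06),('red',(432,224),.064),('glue',(371,216),.09),('orange',(348,254),.06),('brown',(331,177),.06),('clamp',(207,170),.02)): print(n,pt(d,*p,h).round(3))
E
```

```text
top0 blue [0.433 0.268] 133 [0.4351 0.2781 0.062 ] [0.4354 0.2783 0.0594] [0.035 0.036 0.016] 0.0673
top0 yellow [0.619 0.157] 126 [0.6236 0.1629 0.0605] [0.6243 0.1632 0.0604] [0.034 0.036 0.01 ] 0.0654
top0 green [0.467 0.034] 132 [0.4701 0.037  0.0618] [0.4702 0.0366 0.0608] [0.035 0.035 0.011] 0.0662
scene0 blue [0.433 0.268] 127 [0.4408 0.2744 0.0617] [0.438  0.2759 0.0591] [0.037 0.034 0.016] 0.0671
scene0 yellow [0.619 0.157] 157 [0.627  0.1608 0.0615] [0.6254 0.1606 0.058 ] [0.036 0.036 0.015] 0.0655
scene0 green [0.467 0.034] 144 [0.4757 0.0338 0.0618] [0.4746 0.0347 0.0584] [0.035 0.037 0.015] 0.0659
jar [0.419 0.164 0.06 ]
red [ 0.468 -0.325  0.064]
glue [ 0.488 -0.143  0.09 ]
orange [ 0.379 -0.081  0.06 ]
brown [ 0.604 -0.03   0.06 ]
clamp [0.627 0.35  0.02 ]
```

Request:
step_arm([
  [34,25,0,0,0,4,-1],
  [34,25,0,0,0,4,-1],
  [34,25,0,0,0,4,-1],
  [34,25,0,0,0,4,-1],
  [34,25,0,0,0,4,-1],
], newtons=20)

```text
clock: 0.6
tcp_pos: [0.2986, -0.4344, 0.2309]
orientation: [-0.0, 0.959, 0.284, -0.0]
wrist_force: [0.4, -0.3, 0.2]
finger_gap: 0.0122
grip_force: 0.0
```

Request:
step_arm([
  [34,25,0,0,0,4,-1],
  [34,25,0,0,0,4,-1],
  [34,25,0,0,0,4,-1],
  [15,39,0,0,0,4,-1],
  [15,39,0,0,0,4,-1],
])

```text
clock: 1.1
tcp_pos: [0.4303, -0.2811, 0.2306]
orientation: [-0.0, 0.895, 0.446, -0.0]
wrist_force: [1.1, -0.0, 0.4]
finger_gap: 0.0003
grip_force: 0.0
```

Request:
step_arm([
  [15,39,0,0,0,4,-1],
  [15,39,0,0,0,4,-1],
  [15,39,0,0,0,4,-1],
  [15,39,0,0,0,4,-1],
  [15,39,0,0,0,4,-1],
])

```text
clock: 1.6
tcp_pos: [0.5047, -0.086, 0.231]
orientation: [-0.0, 0.804, 0.595, -0.0]
wrist_force: [1.0, -0.7, 0.5]
finger_gap: 0.0002
grip_force: 0.0
```

Request:
step_arm([
  [15,39,0,0,0,4,-1],
  [-10,41,0,0,0,4,-1],
  [-10,41,0,0,0,4,-1],
  [-10,41,0,0,0,4,-1],
  [-10,41,0,0,0,4,-1],
])

```text
clock: 2.1
tcp_pos: [0.4787, 0.1169, 0.2309]
orientation: [-0.0, 0.688, 0.725, -0.0]
wrist_force: [1.4, 0.6, -0.4]
finger_gap: -0.0001
grip_force: 0.0
```

Request:
step_arm([
  [-10,40,0,0,0,4,-1],
  [-10,40,0,0,0,4,-1],
  [-10,40,0,0,0,4,-1],
  [-11,40,0,0,0,4,-1],
  [0,0,0,0,0,0,-1],
])

```text
clock: 2.6
tcp_pos: [0.4368, 0.2791, 0.2309]
orientation: [-0.001, 0.579, 0.815, 0.0]
wrist_force: [1.5, -1.3, 0.2]
finger_gap: -0.0001
grip_force: 0.0
```

```bash
python3 - <<'E'
from h import *
d=look('wrist','w1'); s=get_state(); print(s['tcp_pos'],s['joint_pos'].round(2),s['wrist_force'])
for c in HUE:
    P,u,v=cap(d,c)
    if len(P)>200: print(c,len(P),((P.min(0)+P.max(0))/2).round(4),np.ptp(P,axis=0).round(3),np.median(P[:,2]),u.mean(),v.mean())
E
```

```text
[0.43737147 0.27724647 0.23079537] [ 0.41  0.2  -0.1   1.27  0.    1.65] [ 1.46118907 -0.61060577  0.18019417]
blue 1083 [0.4352 0.2775 0.0575] [0.037 0.037 0.015] 0.062209784053423145 314.8522622345337 179.93721144967682
yellow 505 [0.6239 0.1685 0.0567] [0.037 0.025 0.013] 0.060855106972215245 436.8831683168317 316.2455445544554Traceback (most recent call last):
  File "<stdin>", line 4, in <module>
  File "h.py", line 14, in cap
    k=(P[:,2]>.05)&(P[:,2]<.072)&(d['z_map'][v,u]>0)
       ~^^^^^
IndexError: too many indices for array: array is 1-dimensional, but 2 were indexed
```

View pics/w1.png

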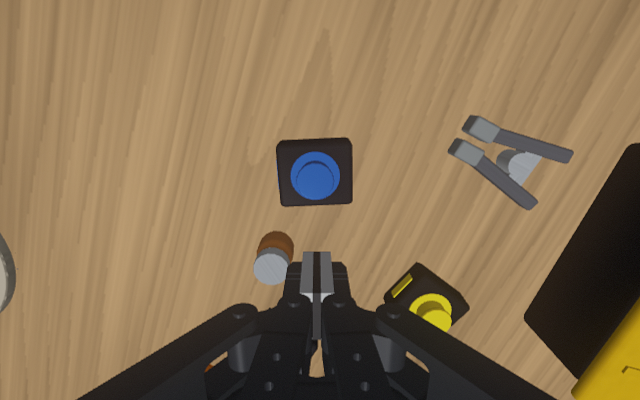

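Request:
step_arm([
  [-2,0,-40,0,0,0,-1],
  [0,0,-40,0,0,0,-1],
  [0,0,-40,0,0,0,-1],
  [0,0,-35,0,0,0,-1],
  [0,0,0,0,0,0,-1],
])

```text
clock: 3.15
tcp_pos: [0.4329, 0.2724, 0.0717]
orientation: [-0.002, 0.583, 0.813, -0.004]
wrist_force: [-1.1, -0.2, 0.2]
finger_gap: -0.0003
grip_force: 0.0
```

Request:
step_arm([
  [0,0,-4,0,0,0,-1],
  [0,0,-4,0,0,0,-1],
  [0,0,-3,0,0,0,-1],
  [0,0,-3,0,0,0,-1],
  [0,0,0,0,0,0,-1],
])

```text
clock: 3.65
tcp_pos: [0.4373, 0.2756, 0.063]
orientation: [0.001, 0.582, 0.813, 0.001]
wrist_force: [1.3, -0.4, 0.7]
finger_gap: -0.0001
grip_force: 0.6
```

Request:
step_arm([
  [0,0,-2,0,0,0,-1],
  [0,0,-2,0,0,0,-1],
  [0,0,-2,0,0,0,-1],
  [0,0,0,0,0,0,-1],
  [0,0,0,0,0,0,-1],
])

```text
clock: 4.15
tcp_pos: [0.4373, 0.2755, 0.0566]
orientation: [0.0, 0.582, 0.813, 0.001]
wrist_force: [2.0, 0.4, 3.3]
finger_gap: -0.0
grip_force: 1.6
```

Request:
step_arm([
  [0,0,-2,0,0,0,-1],
  [0,0,-2,0,0,0,-1],
  [0,0,-1,0,0,0,-1],
  [0,0,0,0,0,0,-1],
  [0,0,0,0,0,0,-1],
])

```text
clock: 4.65
tcp_pos: [0.4366, 0.2754, 0.0513]
orientation: [-0.0, 0.582, 0.813, 0.0]
wrist_force: [2.2, 0.5, 2.9]
finger_gap: -0.0001
grip_force: 1.6
```

Request:
step_arm([
  [0,0,-1,0,0,0,-1],
  [0,0,-1,0,0,0,-1],
  [0,0,0,0,0,0,-1],
  [0,0,0,0,0,0,-1],
])

```text
clock: 5.05
tcp_pos: [0.4367, 0.2754, 0.0496]
orientation: [0.0, 0.582, 0.813, 0.0]
wrist_force: [1.5, 0.7, 6.1]
finger_gap: 0.0001
grip_force: 3.0
```

Request:
step_arm([
  [0,0,-1,0,0,0,-1],
  [0,0,-1,0,0,0,-1],
  [0,0,0,0,0,0,-1],
  [0,0,0,0,0,0,-1],
])

```text
clock: 5.45
tcp_pos: [0.4367, 0.2754, 0.048]
orientation: [0.0, 0.582, 0.813, 0.0]
wrist_force: [0.8, 0.7, 8.8]
finger_gap: -0.0004
grip_force: 4.9
```

Request:
step_arm([
  [0,0,5,0,0,0,-1],
  [0,0,20,0,0,0,-1],
  [0,0,45,0,0,0,-1],
  [0,0,45,0,0,0,-1],
  [0,0,45,0,0,0,-1],
])

```text
clock: 5.95
tcp_pos: [0.4344, 0.2745, 0.2075]
orientation: [-0.001, 0.582, 0.813, -0.002]
wrist_force: [0.5, 0.5, 0.2]
finger_gap: 0.0002
grip_force: 0.0
```

Request:
step_arm([
  [37,-23,0,0,0,0,-1],
  [37,-23,0,0,0,0,-1],
  [37,-23,0,0,0,0,-1],
  [37,-23,0,0,0,0,-1],
  [38,-22,0,0,0,0,-1],
])

```text
clock: 6.45
tcp_pos: [0.622, 0.1601, 0.2058]
orientation: [-0.002, 0.582, 0.813, -0.001]
wrist_force: [0.0, 0.0, 0.4]
finger_gap: 0.0002
grip_force: 0.0
```

Request:
step_arm([
  [0,0,0,0,0,0,-1],
  [0,0,0,0,0,0,-1],
])

```text
clock: 6.65
tcp_pos: [0.6215, 0.1603, 0.205]
orientation: [-0.002, 0.583, 0.813, -0.002]
wrist_force: [0.3, 0.5, 0.2]
finger_gap: -0.0001
grip_force: 0.0
```

```bash
sed -i 's/^    P=np.array(\(.*\))$/    P=np.array(\1).reshape(-1,3)/' h.py; cat > l.py <<'E'
from h import *
import sys
d=look('wrist',sys.argv[1]); s=get_state(); print(s['tcp_pos'],s['joint_pos'].round(2),s['wrist_force'])
t=look('top',sys.argv[1]+'t')
for n,q in(('wrist',d),('top',t)):
  for c in HUE:
    P,u,v=cap(q,c)
    if n=='top' and len(P): k=(P[:,0]<.7)&(P[:,1]<.32); P,u,v=P[k],u[k],v[k]
    if len(P)>30: print(n,c,len(P),((P.min(0)+P.max(0))/2).round(4),np.ptp(P,axis=0).round(3),np.median(P[:,2]).round(4),u.mean().round(),v.mean().round())
E
python3 l.py w2
```

```text
[0.62100124 0.16109521 0.20564873] [0.13 0.46 0.19 1.31 0.   1.37] [-0.08510625 -0.0029168  -0.53171551]
wrist yellow 1254 [0.624  0.162  0.0602] [0.037 0.037 0.006] 0.0609 321.0 185.0
wrist green 1171 [0.471  0.0356 0.0569] [0.037 0.039 0.014] 0.0617 134.0 252.0
top yellow 83 [0.624  0.1574 0.0601] [0.034 0.024 0.012] 0.0606 268.0 169.0
top green 133 [0.4702 0.0366 0.0622] [0.035 0.035 0.01 ] 0.0621 308.0 222.0
```

View pics/w2.png

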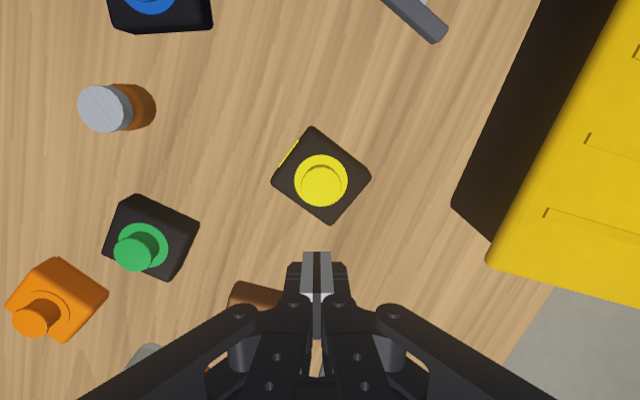

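The wrist view shows yellow at (321,185), about 3 mm from under the tip. The box is undisturbed, and the blue cap no longer shows above 50 mm, so it is down.

Request:
step_arm([
  [3,1,-40,0,0,0,-1],
  [0,0,-40,0,0,0,-1],
  [0,0,-35,0,0,0,-1],
  [0,0,-20,0,0,0,-1],
  [0,0,0,0,0,0,-1],
])

```text
clock: 7.25
tcp_pos: [0.6212, 0.1631, 0.0689]
orientation: [-0.003, 0.581, 0.814, -0.003]
wrist_force: [-0.0, 0.1, 0.3]
finger_gap: 0.0001
grip_force: 0.0
```

Request:
step_arm([
  [0,0,-3,0,0,0,-1],
  [0,0,-3,0,0,0,-1],
  [0,0,-3,0,0,0,-1],
  [0,0,-2,0,0,0,-1],
  [0,0,0,0,0,0,-1],
])

```text
clock: 7.75
tcp_pos: [0.626, 0.1624, 0.0618]
orientation: [0.0, 0.582, 0.813, 0.0]
wrist_force: [-0.6, 0.5, 0.5]
finger_gap: 0.0
grip_force: 0.4
```

Request:
step_arm([
  [0,0,-2,0,0,0,-1],
  [0,0,-2,0,0,0,-1],
  [0,0,-1,0,0,0,-1],
  [0,0,0,0,0,0,-1],
  [0,0,0,0,0,0,-1],
])

```text
clock: 8.25
tcp_pos: [0.626, 0.1624, 0.0566]
orientation: [0.0, 0.582, 0.813, 0.0]
wrist_force: [0.6, 1.3, 3.4]
finger_gap: -0.0001
grip_force: 1.7
```

Request:
step_arm([
  [0,0,-2,0,0,0,-1],
  [0,0,-2,0,0,0,-1],
  [0,0,-2,0,0,0,-1],
  [0,0,0,0,0,0,-1],
  [0,0,0,0,0,0,-1],
])

```text
clock: 8.75
tcp_pos: [0.626, 0.1623, 0.0504]
orientation: [0.0, 0.582, 0.813, 0.0]
wrist_force: [1.5, 0.4, 3.5]
finger_gap: 0.0
grip_force: 2.0
```

Request:
step_arm([
  [0,0,-1,0,0,0,-1],
  [0,0,-1,0,0,0,-1],
  [0,0,0,0,0,0,-1],
  [0,0,0,0,0,0,-1],
])

```text
clock: 9.15
tcp_pos: [0.626, 0.1624, 0.049]
orientation: [0.0, 0.582, 0.813, 0.0]
wrist_force: [0.5, 0.5, 7.6]
finger_gap: 0.0004
grip_force: 3.7
```

Request:
step_arm([
  [0,0,-1,0,0,0,-1],
  [0,0,0,0,0,0,-1],
  [0,0,0,0,0,0,-1],
])

```text
clock: 9.45
tcp_pos: [0.626, 0.1624, 0.0484]
orientation: [0.001, 0.582, 0.813, 0.0]
wrist_force: [0.5, 1.3, 9.4]
finger_gap: 0.0
grip_force: 4.5
```

Request:
step_arm([
  [0,0,5,0,0,0,-1],
  [0,0,20,0,0,0,-1],
  [0,0,45,0,0,0,-1],
  [0,0,45,0,0,0,-1],
  [0,0,45,0,0,0,-1],
])

```text
clock: 9.95
tcp_pos: [0.624, 0.1619, 0.2074]
orientation: [-0.001, 0.582, 0.813, -0.002]
wrist_force: [0.2, 0.3, -0.5]
finger_gap: 0.0003
grip_force: 0.0
```

Request:
step_arm([
  [-31,-25,0,0,0,0,-1],
  [-31,-25,0,0,0,0,-1],
  [-31,-25,0,0,0,0,-1],
  [-31,-25,0,0,0,0,-1],
  [-31,-26,0,0,0,0,-1],
])

```text
clock: 10.45
tcp_pos: [0.4679, 0.0356, 0.2061]
orientation: [-0.001, 0.582, 0.813, -0.001]
wrist_force: [0.6, -1.1, 1.5]
finger_gap: -0.0001
grip_force: 0.0
```

Request:
step_arm([
  [0,0,0,0,0,0,-1],
  [0,0,0,0,0,0,-1],
])

```text
clock: 10.65
tcp_pos: [0.4695, 0.0359, 0.2069]
orientation: [-0.001, 0.583, 0.813, -0.0]
wrist_force: [0.6, 0.3, 0.4]
finger_gap: 0.0002
grip_force: 0.0
```

```bash
python3 l.py w3
```

```text
[0.47048869 0.03621884 0.20703384] [-0.09  0.12 -0.26  1.19  0.    1.15] [-0.59515099  0.61795024  0.21270603]
wrist yellow 1284 [0.6237 0.1616 0.0518] [0.037 0.036 0.004] 0.051 529.0 107.0
wrist green 1241 [0.4705 0.0358 0.0573] [0.037 0.037 0.013] 0.0619 318.0 186.0
top blue 73 [0.4354 0.2786 0.0529] [0.035 0.033 0.006] 0.0518 226.0 233.0
top yellow 54 [0.6241 0.163  0.0524] [0.031 0.033 0.005] 0.0515 266.0 169.0
```

View pics/w3.png

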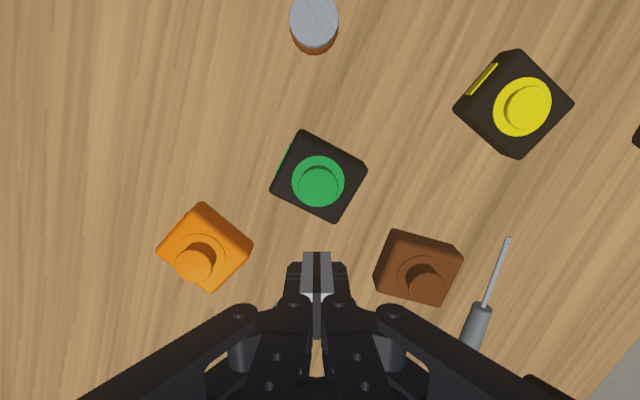

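The blue and yellow tops now measure about 51.5 mm, so both are at their stops, and neither box has moved. Green is at (318,186), right under the tip.

Request:
step_arm([
  [0,0,-40,0,0,0,-1],
  [0,0,-40,0,0,0,-1],
  [0,0,-35,0,0,0,-1],
  [0,0,-20,0,0,0,-1],
  [0,0,0,0,0,0,-1],
])

```text
clock: 11.25
tcp_pos: [0.4686, 0.0372, 0.069]
orientation: [-0.003, 0.581, 0.814, -0.002]
wrist_force: [-0.6, 0.6, 0.8]
finger_gap: -0.0
grip_force: 0.0
```

Request:
step_arm([
  [0,0,-3,0,0,0,-1],
  [0,0,-3,0,0,0,-1],
  [0,0,-3,0,0,0,-1],
  [0,0,-2,0,0,0,-1],
  [0,0,0,0,0,0,-1],
])

```text
clock: 11.75
tcp_pos: [0.4716, 0.0363, 0.062]
orientation: [0.001, 0.582, 0.813, 0.001]
wrist_force: [0.7, 0.5, 1.9]
finger_gap: 0.0001
grip_force: 1.3
```

Request:
step_arm([
  [0,0,-2,0,0,0,-1],
  [0,0,-2,0,0,0,-1],
  [0,0,-1,0,0,0,-1],
  [0,0,0,0,0,0,-1],
  [0,0,0,0,0,0,-1],
])

```text
clock: 12.25
tcp_pos: [0.4713, 0.0362, 0.0566]
orientation: [0.001, 0.582, 0.813, 0.0]
wrist_force: [2.3, 0.2, 2.7]
finger_gap: -0.0001
grip_force: 1.7
```

Request:
step_arm([
  [0,0,-2,0,0,0,-1],
  [0,0,-2,0,0,0,-1],
  [0,0,-2,0,0,0,-1],
  [0,0,0,0,0,0,-1],
  [0,0,0,0,0,0,-1],
])

```text
clock: 12.75
tcp_pos: [0.4708, 0.0362, 0.0504]
orientation: [0.0, 0.582, 0.813, 0.0]
wrist_force: [2.9, -0.2, 3.4]
finger_gap: 0.0002
grip_force: 2.0
```

Request:
step_arm([
  [0,0,-1,0,0,0,-1],
  [0,0,-1,0,0,0,-1],
  [0,0,0,0,0,0,-1],
  [0,0,0,0,0,0,-1],
])

```text
clock: 13.15
tcp_pos: [0.4708, 0.0362, 0.0488]
orientation: [0.0, 0.582, 0.813, 0.0]
wrist_force: [1.8, 0.2, 8.5]
finger_gap: -0.0001
grip_force: 4.0
```

Request:
step_arm([
  [0,0,-1,0,0,0,-1],
  [0,0,0,0,0,0,-1],
  [0,0,0,0,0,0,-1],
])

```text
clock: 13.45
tcp_pos: [0.4709, 0.0362, 0.048]
orientation: [0.0, 0.582, 0.813, 0.0]
wrist_force: [1.7, -0.6, 9.3]
finger_gap: 0.0005
grip_force: 4.9
```

Request:
step_arm([
  [0,0,5,0,0,0,-1],
  [0,0,20,0,0,0,-1],
  [0,0,45,0,0,0,-1],
  [0,0,45,0,0,0,-1],
  [0,0,45,0,0,0,-1],
])

```text
clock: 13.95
tcp_pos: [0.4678, 0.0365, 0.2074]
orientation: [-0.002, 0.582, 0.813, -0.002]
wrist_force: [0.9, -0.6, -0.8]
finger_gap: 0.0003
grip_force: 0.0
```

Request:
step_arm([
  [0,0,0,0,0,0,-1],
  [0,0,0,0,0,0,-1],
  [0,0,0,0,0,0,-1],
])

```text
clock: 14.25
tcp_pos: [0.4687, 0.0364, 0.2054]
orientation: [-0.002, 0.582, 0.813, -0.001]
wrist_force: [0.5, -0.2, 0.3]
finger_gap: -0.0002
grip_force: 0.0
```

```bash
python3 l.py w4
```

```text
[0.46867557 0.0364389  0.20520665] [-0.09  0.13 -0.26  1.19 -0.    1.15] [ 0.30450363 -0.62658731 -0.66469498]
wrist yellow 1305 [0.6235 0.1614 0.0516] [0.038 0.036 0.003] 0.051 531.0 108.0
wrist green 1007 [0.4703 0.0354 0.0516] [0.037 0.037 0.003] 0.0509 319.0 185.0
top blue 86 [0.4354 0.2785 0.0529] [0.035 0.033 0.006] 0.0514 225.0 233.0
top yellow 54 [0.6241 0.1643 0.0523] [0.031 0.03  0.005] 0.0515 266.0 169.0
```

All three caps measure at their stops and the boxes haven't moved.

```bash
python3 -c "from workcell import *; print(hand_in())"
```

```text
the job is handed in; nothing more can be done
None
```

I pressed the blue, yellow and green caps to their stops in that order with under 10 N each, left the red switch and everything else alone, and handed the job in at about 14 s; the hand-in gave no verdict.

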